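Load a cassette into the spring-fed feeder

ROBOT

A 6-joint arm with a two-finger parallel gripper is mounted at the origin on a cart in front of the work surface, level with it; the furniture and walls round the work are solid. World frame = base frame: x ahead of the robot, y to its left, z up, the work surface at z = 0. Lengths are in m, angles in rad, forces in N, time in s.
With the tool pointing down it reaches from about 0.325 to 1 m from the base axis. Payload 5.1 kg.
Tool frame: the origin (TCP) lies midway between the tips of the shut fingers; the grasp point (between the pads) lies 19 mm behind it (ctrl.grip_depth is the z of the grasp point in the tool frame, in m); z points along the fingers, y is the line along which they close (so a half turn about z gives the same grasp; the last joint's range is limited). The gripper opens to 85 mm and grips with 20 to 120 N. Pads are 22 mm wide; open, the fingers measure 114 mm over their backs; the gripper's body (76 mm by 85 mm) begins 54 mm behind the grasp point. The pads swing forward as they close: fully open they stand 13 mm farther back than shut.
Start: joints at [-1.211, 0.124, 1.65, -0, 1.367, -0.083], TCP at [0.278, -0.587, 0.2] pointing down, gripper open.
Joint ranges: [-2.61, 2.61], [-1.02, 2.33], [0.03, 2.71], [-1.35, 4.49], [0.32, 2.68], [-2.91, 2.91]. Speed limits (rad/s): [2.57, 2.57, 3.14, 3.14, 3.14, 3.14].

INTERFACE

Orientations are given as a unit quaternion [w, x, y, z].
In Python, from plant import ctrl gives the robot as it stands.
- The arm moves only by the tool play_rows, never from a script. Its argument "steps" is a list of rows, each an object of numbers: "tx", "ty", "tz": the shift along the tool's x, y, z in cm; "yaw": the turn about the tool's z in rad. A call has 1 to 5 rows; each row is the pose to reach, as a shift and turn from the pose commanded when the call began, along the tool's axes at that moment; what a row does not reach only later rows make up. A row lasts 1/12 s, in which the tool goes at most 41.7 mm and 7.16 degrees, less where a joint would pass 70% of its speed; a pose out of reach is approached as far as the arm can. A call with a gripper value outside its range is refused whole. "grip" is the gripper's target within -1 to 1 (shut at 1, half-way at 0, fully open at -1), set as the call begins (left out, the last holds). The fingers move at their own pace and stop on an object; "newtons" is the grip in N (left out, the last holds). Time passes only in rows, so rows that repeat a pose let the fingers close. It gives the time, the measured TCP pose, the force, the opening and the grip force at its end, in the units of the state.
- ctrl.read_state(): the state, without advancing time (a new reading comes with each control period).
- ctrl.snapshot(name): name is "scene" or "top"; returns a dict with "image" (480x640x3 uint8, red, green, blue), "range_z" (480x640 float32, m along the optical axis (not along the pixel's ray), 0 where there is no reading), "vertical_fov" (degrees; the focal length in pixels is half the picture's height over the tangent of half this angle, whatever the lens; pixels are square), "cx", "cy" (the principal point, pixels), "R" (3x3) and "t" (3): a world point X has camera coordinates R X + t. Camera axes: x right, y down, z forward; pixel columns grow to the right and rows downward; lengths in m; the calibration is good to about 2 mm. A picture is of the moment at which its call begins.
- ctrl.hand_in(): hands the job in; it is judged then, once.
The state is a dict: "clock": time; "qpos": joint angles; "qvel": joint speeds; "joint_efforts": joint torques, N m; "eef_pos": TCP position; "tool_rot": TCP orientation; "wrist_force": force on the tool from outside, world axes, zero at the start; "wrist_torque": the same for the moment, N m; "width": finger opening in m; "finger_force": force on a finger pad.
Only numpy, scipy, OpenCV 4.12 (cv2) and the standard library are available. Lean on these libraries where they do the work, as an engineer would, in place of code of your own. Each camera call takes 0.05 s, during which the arm holds its last target. There are 200 camera calls.

TASK

Take the tissue cassette that stands on edge in the small slotted holder, lay it flat on the bench and let go of it, then take it again by its sides and push it flat into the top of the spring-fed feeder, down on the cassette already there, until both spring pawls click back over it and keep it in. Leave the cassette already loaded in the feeder, let go, and do not disturb the vial, the small dish or the tape roll.

Things in the scene. Friction and masses are not known exactly. Their poses are not given: they have to be found in the camera images.
- cassette: Tissue cassette to load: loose grey block 42 x 30 x 12 mm, slotted faces, about 30 g. Origin at its centre; own x = 42 mm length, y = 12 mm thickness, z = 30 mm width. It starts on a long edge in the holder (z up, centre 18 mm high). Free on the bench it stands (centre 15 mm high) and tips over easily if pushed near its top; flat, y is vertical, centre 6 mm high. Either face up, either end first.
- holder: Fixed white block 60 (x) x 34 (y) x 10 mm high with one slot, 45 mm (x) x 14 mm, 7 mm deep, its floor 3 mm above the bench. The cassette stands in it with its upper 23 mm clear. Origin: centre of the underside.
- feeder: Fixed feeder. Base plate 92 (x) x 54 (y) x 8 mm, four aluminium corner angles (3 mm thick) forming a well open at the top, 44.5 mm long (x), 32.5 mm wide (y). Origin: centre of the underside, on the well's axis; z up. In each long side (+y and -y) an open window 30 mm wide runs from base to top: fingers holding a cassette across its 30 mm can travel down in them.
- feeder_mouth (a point): Centre of the feeder's mouth, 62 mm above its underside, at the top of the angles; axes as the feeder. Above it lead-in flares, opening about 3 mm a side, rise 5 mm; at the two short ends pivot ears rise 7 mm, 23 to 30 mm from the axis. A cassette laid in the mouth rests on the pawls' slopes, its underside about 4 mm below this point.
- feeder_seat (a point): Where the new cassette's centre ends, 46 mm above the feeder's underside, held up by the follower against the pawls. To get there it is pushed down until its centre is 4 to 7 mm lower (at 8 mm the follower stops), so that the pawls snap in over it, and let go; the spring lifts it. Pushing takes about 10 to 20 N.
- loaded_cassette: The cassette already in the feeder, of the same size, lying flat under the pawls. Origin at its centre; own z is the thickness, own x the 42 mm length. At the start its centre is 46 mm above the feeder's underside; with the new one on top it is 34 mm. It must stay in the feeder.
- follower (a joint): Spring follower plate under the stack, in m, positive downwards: 0 with one cassette held under the pawls, 0.012 with two, stop at 0.020. Its spring pushes up with 4.5 N at 0 and 150 N/m more as it goes down.
- pawl_a (a joint): Sprung steel pawl hanging in the middle of the feeder's short +x end, in rad: 0 closed, growing to about 0.3 as a passing cassette swings the nose outward. Its nose, 11 mm wide, reaches 4 mm into the well: sloped on top (54.5 to 59.5 mm above the feeder's underside), flat below at 52 mm.
- pawl_b (a joint): The same pawl at the feeder's short -x end.
- vial_tall: Bystander: capped glass vial, 28 mm across, 97 mm tall, standing. Origin: centre of the underside.
- small_dish: Bystander: small clear round dish with lid, 66 mm across, 16 mm high. Origin: centre of the underside.
- tape: Bystander: yellow roll of tape lying flat, 75 mm across, 19 mm high. Origin: centre of the underside.

How it is judged:
By the outcome, as a careful person would: the job done as asked, in the order asked, and still so for the second after the job is handed in, with the robot touching nothing.
It also fails if it takes over 59 s, if anything falls off the work surface, if the arm or the gripper's body presses on something with over 40 N, if the wrist force passes 120 N, or if a joint passes its speed limit or range.

## Working session

There is one attempt and no reset: what is moved stays moved. The work goes in short steps, Python scripts to look and compute and a tool call to move; the robot and the scene stay as the last step left them, time stands still between calls to the robot, and variables do not carry over. Pictures are saved under pics/ and viewed, at most 10 in all, crops included, and the job is handed in when it is done.

Besides the shell and the picture viewer there is one more tool, called after "Call:" as name([rows], argument=value, ...), one row to a line, values as JSON. play_rows: Moves the arm, as the interface text tells. Its arguments: {"type":"object","properties":{"steps":{"type":"array","items":{"type":"object","properties":{"tx":{"type":"number"},"ty":{"type":"number"},"tz":{"type":"number"},"yaw":{"type":"number"}}}},"grip":{"type":"number"},"newtons":{"type":"number"}},"required":["steps"]}

```bash
mkdir -p pics; ls; cat > h.py <<'E'
import numpy as np, cv2
from plant import ctrl
def snap(n):
    s=ctrl.snapshot(n); s['f']=240/np.tan(np.radians(s['vertical_fov'])/2); return s
def save(im,p): cv2.imwrite(p,cv2.cvtColor(im,cv2.COLOR_RGB2BGR))
def ray(s,u,v,z):
    d=s['R'].T@np.array([(u-s['cx'])/s['f'],(v-s['cy'])/s['f'],1]); o=-s['R'].T@s['t']
    return o+d*(z-o[2])/d[2]
def cloud(s):
    v,u=np.mgrid[:480,:640]; Z=s['range_z']
    P=np.stack([(u-s['cx'])/s['f']*Z,(v-s['cy'])/s['f']*Z,Z],-1)
    W=(P-s['t'])@s['R']; W[Z==0]=np.nan; return W
E
python3 - <<'E'
from h import *
a=snap('top');b=snap('scene')
save(a['image'],'pics/t0.png');save(b['image'],'pics/s0.png')
for s in(a,b): print(s['f'],s['cx'],s['cy'],-s['R'].T@s['t'],s['R'])
print(ctrl.read_state(),ctrl.grip_depth)
E
```

```text
pics
493.7130992228705 322.5221132444685 240.78743515084187 [ 0.48927027 -0.28449035  0.93157706] [[-0.01504035 -0.99981351 -0.01211362]
 [-0.99575034  0.01607789 -0.09067942]
 [ 0.09085727  0.01069829 -0.99580646]]
519.9596865817095 316.6319721154927 238.57515930090565 [0.23689717 0.37878661 0.44769981] [[-0.89360824 -0.44884617  0.00119565]
 [-0.19816478  0.39213351 -0.89831065]
 [ 0.40273444 -0.80297474 -0.43935924]]
{'clock': 0.1, 'qpos': array([-1.21056909e+00,  1.24458375e-01,  1.65154715e+00,  3.65789999e-05,
        1.36749888e+00, -8.26094272e-02]), 'qvel': array([-0.00036273, -0.00010907, -0.00272999, -0.00128976,  0.00120459,
        0.00131607]), 'joint_efforts': array([-1.27150834e-06, -4.24932969e+01, -3.66653609e+01, -8.22706852e-05,
        3.91345384e-03,  4.06076913e-05]), 'eef_pos': array([ 0.27828887, -0.586735  ,  0.19895829]), 'tool_rot': array([-9.49159277e-04,  9.75587315e-01,  2.19609829e-01, -1.14521281e-04]), 'wrist_force': array([-0.30214172,  0.51288192, -0.35663817]), 'wrist_torque': array([-0.0312244 , -0.00148225, -0.02834329]), 'finger_force': 0.0, 'width': 0.08574059366576883} -0.0187
```

View pics/t0.png

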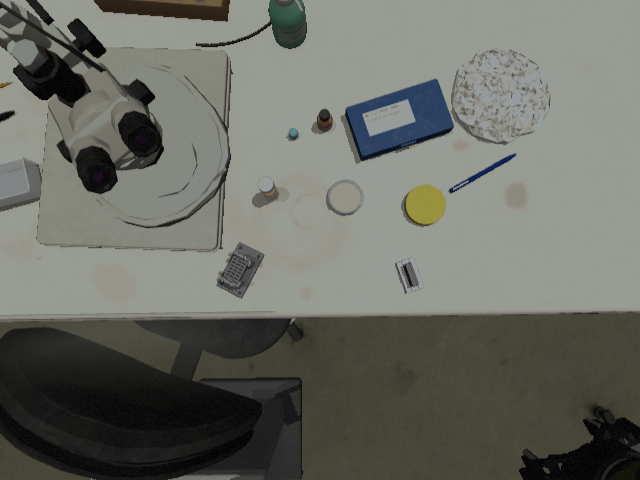

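View pics/s0.png

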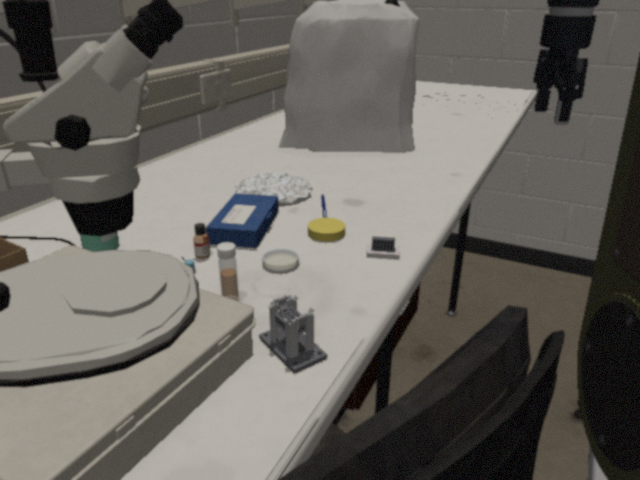

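The top view shows the feeder at (240,270), the holder with the cassette at (410,275), the tape at (425,204), the dish at (345,197) and the vial at (267,188). The scene view shows the feeder at (292,335) and the holder at (383,247).

```bash
python3 - <<'E'
from h import *
a=snap('top');b=snap('scene')
def crop(s,u,v,w,h,k): return cv2.resize(s['image'][v:v+h,u:u+w],None,fx=k,fy=k,interpolation=cv2.INTER_NEAREST)
im=np.hstack([crop(a,210,235,60,70,6),crop(a,385,245,60,70,6)])
save(im,'pics/c1.png')
im=np.hstack([crop(b,250,285,85,90,5),crop(b,350,220,70,90,5)])
save(im,'pics/c2.png')
W=cloud(a)
g=cv2.cvtColor(a['image'],cv2.COLOR_RGB2GRAY)
for n,(u0,v0,u1,v1),z,th in(('feeder',(205,232,275,305),.008,140),('cass',(388,250,435,300),.033,110)):
    m=np.zeros_like(g);m[v0:v1,u0:u1]=(g[v0:v1,u0:u1]<th)*255
    c=max(cv2.findContours(m,0,1)[0],key=cv2.contourArea)
    P=np.array([ray(a,u,v,z)[:2] for u,v in c[:,0].astype(float)])
    r=cv2.minAreaRect((P*1000).astype(np.float32));print(n,r,cv2.contourArea(c), 'px',cv2.minAreaRect(c))
    print('  range z max',np.nanmax(W[v0:v1,u0:u1,2]))
for n,uv,z in(('vial',(267,181),.097),('dish',(345,197),.016),('tape',(425,204),.019)): print(n,ray(a,*uv,z))
E
```

```text
feeder ((521.2017822265625, -119.0800552368164), (68.128173828125, 95.61306762695312), 62.14045333862305) 1531.5 px ((239.9587860107422, 269.97833251953125), (36.141929626464844, 51.51156234741211), 27.7585391998291)
  range z max 0.08160153287820567
cass ((506.75689697265625, -430.59527587890625), (43.893985748291016, 21.635658264160156), 18.044904708862305) 243.5 px ((408.997802734375, 274.8936767578125), (24.418018341064453, 11.9063081741333), 70.34617614746094)
  range z max 0.037149164281413474
vial [ 0.67013596 -0.18164846  0.097     ]
dish [ 0.65461964 -0.31807     0.016     ]
tape [ 0.63830156 -0.46674239  0.019     ]
```

View pics/c1.png

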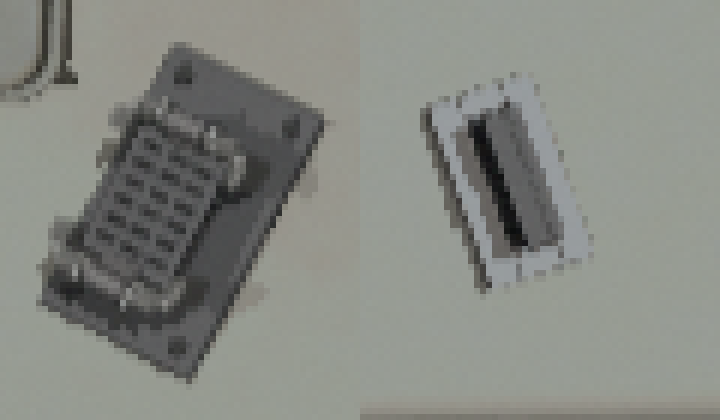

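View pics/c2.png

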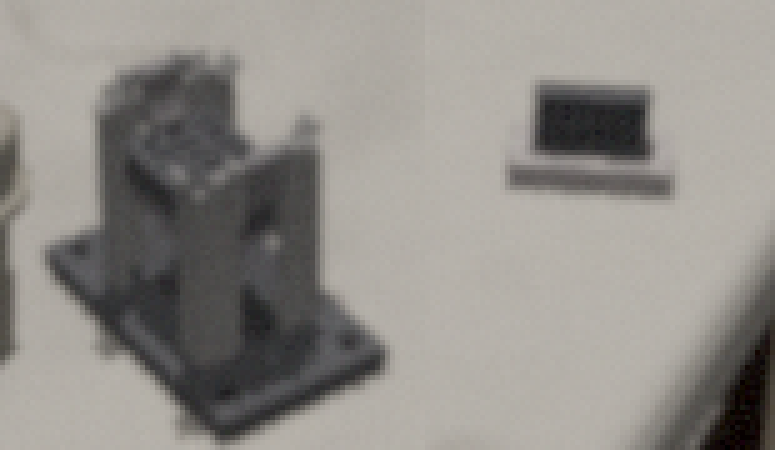

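The close-ups show the feeder base plate's corners clearly in the left crop, at (175,42), (328,120), (190,382) and (38,303). In the right crop the holder top's corners are at (435,100), (525,72), (590,255) and (492,288), and the cassette's grey top edge spans about (495,110) to (555,247).

```bash
cat >> h.py <<'E'
def go(p,yaw=None):
    "print shift in tool axes (cm) to world point p, and yaw to put tool x at world angle yaw (mod pi)"
    from scipy.spatial.transform import Rotation as Ro
    st=ctrl.read_state(); q=st['tool_rot']; M=Ro.from_quat(np.r_[q[1:],q[0]]).as_matrix()
    a=np.degrees(np.arctan2(M[1,0],M[0,0]))
    print('t',st['clock'],'eef',st['eef_pos'].round(4),'ang',a.round(2),'shift',(M.T@(np.array(p)-st['eef_pos'])*100).round(2))
    if yaw is not None: print(' yaw',np.radians((a-yaw+90)%180-90).round(3),'j6',st['qpos'][5])
E
python3 - <<'E'
from h import *
a=snap('top');b=snap('scene')
def quad(s,C,off,k,z,ex=0):
    P=np.array([ray(s,off[0]+(u-ex)/k-.5,off[1]+v/k-.5,z)[:2] for u,v in C]); 
    e=[P[(i+1)%4]-P[i] for i in range(4)]
    print(P.mean(0).round(4),[(np.linalg.norm(x).round(4),np.degrees(np.arctan2(x[1],x[0])).round(1)) for x in e]); return P
print('feeder');quad(a,[(175,42),(328,120),(190,382),(38,303)],(210,235),6,.008)
print('holder');quad(a,[(435,100),(525,72),(590,255),(492,288)],(385,245),6,.010,360)
print('cass');quad(a,[(492,110),(520,101),(565,240),(527,252)],(385,245),6,.033,360)
# scene views, crops k=5
print('feeder plate scene');quad(b,[(45,250),(225,435),(385,355)],(250,285),5,.008) if 0 else [print(ray(b,250+u/5-.5,285+v/5-.5,z).round(4)) for u,v,z in((45,250,.008),(225,430,.008),(385,350,.008))]
print('cass top edge scene');[print(ray(b,350+(u-425)/5-.5,220+v/5-.5,.033).round(4)) for u,v in((537,92),(650,97),(540,83),(650,87))]
# depth-based cassette points
for s in(a,b):
    W=cloud(s);m=(abs(W[...,0]-.507)<.05)&(abs(W[...,1]+.43)<.05)&(W[...,2]>.022)&(W[...,2]<.045)
    p=W[m];print(len(p),np.median(p,0),cv2.minAreaRect((p[:,:2]*1000).astype(np.float32)))
go([.507,-.43,.1],0)
E
```

```text
feeder
[ 0.5217 -0.1192] [(np.float64(0.0542), np.float64(-117.8)), (np.float64(0.0916), np.float64(151.8)), (np.float64(0.0537), np.float64(62.1)), (np.float64(0.0915), np.float64(-27.8))]
holder
[ 0.5083 -0.4355] [(np.float64(0.0294), np.float64(-73.6)), (np.float64(0.0598), np.float64(-162.2)), (np.float64(0.032), np.float64(107.6)), (np.float64(0.0605), np.float64(15.2))]
cass
[ 0.5086 -0.4364] [(np.float64(0.0089), np.float64(-73.1)), (np.float64(0.0439), np.float64(-163.8)), (np.float64(0.012), np.float64(106.5)), (np.float64(0.0439), np.float64(12.1))]
feeder plate scene
[ 0.5755 -0.1156  0.008 ]
[ 0.4942 -0.0721  0.008 ]
[ 0.4717 -0.119   0.008 ]
cass top edge scene
[ 0.5285 -0.427   0.033 ]
[ 0.4904 -0.4416  0.033 ]
[ 0.5302 -0.4346  0.033 ]
[ 0.4931 -0.4496  0.033 ]
170 [ 0.50818392 -0.43448175  0.03340547] ((508.5992736816406, -435.1700134277344), (41.12732696533203, 12.7670259475708), 18.84016227722168)
205 [ 0.50901133 -0.43051084  0.03110984] ((509.5387268066406, -432.25531005859375), (41.35068130493164, 18.31158447265625), 21.543689727783203)
t 0.3 eef [ 0.2784 -0.5871  0.1996] ang 25.37 shift [27.39 -4.39  9.97]
 yaw 0.443 j6 -0.0825794498341962
```

Call:
play_rows([
  {"tx": 3.5,"ty": -0.5,"yaw": 0.03},
  {"tx": 7,"ty": -1,"yaw": 0.06},
  {"tx": 10.5,"ty": -1.5,"yaw": 0.09},
  {"tx": 14,"ty": -2,"yaw": 0.129},
  {"tx": 17,"ty": -2.4,"yaw": 0.129},
], grip=-1)

```text
invalid input
```

```bash
python3 -c "
from h import *
go([.5085,-.4355,.09],17.8)"
```

```text
t 0.3 eef [ 0.2784 -0.5871  0.1996] ang 25.37 shift [27.28 -3.83 10.97]
 yaw 0.132 j6 -0.0825794498341962
```

Call:
play_rows([
  {"tx": 3.5,"ty": -0.5,"tz": 0,"yaw": 0.03},
  {"tx": 7,"ty": -1,"tz": 0,"yaw": 0.06},
  {"tx": 10.5,"ty": -1.5,"tz": 0,"yaw": 0.09},
  {"tx": 14,"ty": -2,"tz": 0,"yaw": 0.13},
  {"tx": 17,"ty": -2.4,"tz": 0,"yaw": 0.13},
], grip=-1, newtons=40)

```text
clock: 0.72
eef_pos: [0.4233, -0.4914, 0.2001]
tool_rot: [-0.0, 0.988, 0.155, 0.0]
wrist_force: [0.4, -1.2, 0.5]
width: 0.0851
finger_force: 0.0
```

```bash
python3 -c "
from h import *
go([.5085,-.4355,.09],17.8)"
```

```text
t 0.7167 eef [ 0.4233 -0.4914  0.2001] ang 17.87 shift [ 9.82 -2.7  11.02]
 yaw 0.001 j6 0.3163243204714541
```

Call:
play_rows([
  {"tx": 3,"ty": -0.9,"tz": 2,"yaw": 0},
  {"tx": 6,"ty": -1.8,"tz": 4,"yaw": 0},
  {"tx": 9,"ty": -2.7,"tz": 6,"yaw": 0},
  {"tx": 9.8,"ty": -2.7,"tz": 9,"yaw": 0},
  {"tx": 9.8,"ty": -2.7,"tz": 11,"yaw": 0},
])

```text
clock: 1.13
eef_pos: [0.5083, -0.4345, 0.0877]
tool_rot: [-0.001, 0.988, 0.157, -0.0]
wrist_force: [-0.5, -0.7, 0.5]
width: 0.0852
finger_force: 0.0
```

```bash
python3 -c "
from h import *
go([.5085,-.4355,.014],17.8)
b=snap('scene');save(cv2.resize(b['image'][140:290,300:500],None,fx=4,fy=4),'pics/s1.png')"
```

```text
t 1.1333 eef [ 0.5083 -0.4345  0.0877] ang 18.12 shift [-0.01  0.11  7.37]
 yaw 0.006 j6 0.46662968077482136
```

View pics/s1.png

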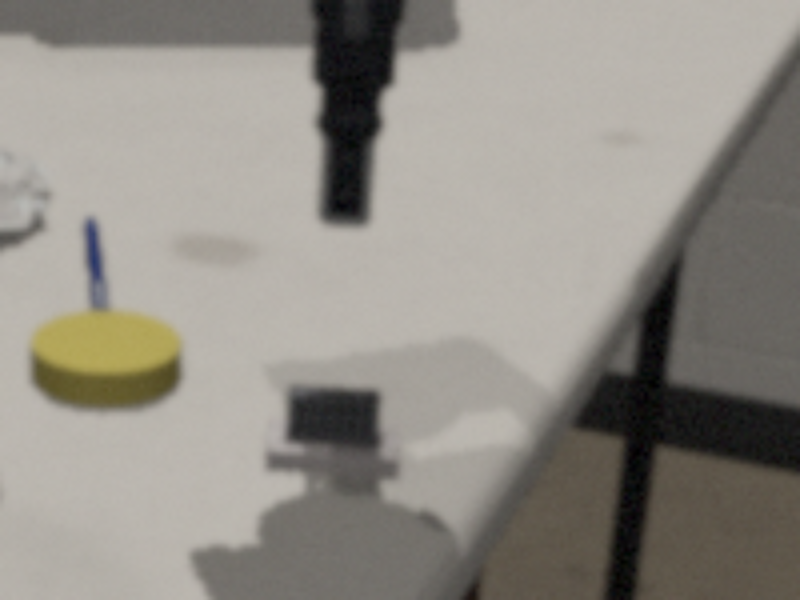

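The fingers hang above the holder, which is at about (335,430) in this crop, and they are clear of the tape at (105,350).

Call:
play_rows([
  {"tx": 0,"ty": 0.1,"tz": 2,"yaw": 0},
  {"tx": 0,"ty": 0.1,"tz": 4,"yaw": 0},
  {"tx": 0,"ty": 0.1,"tz": 6,"yaw": 0},
  {"tx": 0,"ty": 0.1,"tz": 7.3,"yaw": 0},
  {"tx": 0,"ty": 0.1,"tz": 7.3,"yaw": 0},
])

```text
clock: 1.6
eef_pos: [0.505, -0.4363, 0.0138]
tool_rot: [-0.002, 0.988, 0.156, -0.002]
wrist_force: [-1.4, -0.3, -0.4]
width: 0.0856
finger_force: 0.0
```

Call:
play_rows([
  {"tx": 0,"ty": 0,"tz": 0,"yaw": 0},
  {"tx": 0,"ty": 0,"tz": 0,"yaw": 0},
  {"tx": 0,"ty": 0,"tz": 0,"yaw": 0},
  {"tx": 0,"ty": 0,"tz": 0,"yaw": 0},
  {"tx": 0,"ty": 0,"tz": 0,"yaw": 0},
], grip=1, newtons=20)

```text
clock: 2.02
eef_pos: [0.5076, -0.4385, 0.0185]
tool_rot: [0.001, 0.988, 0.156, 0.001]
wrist_force: [0.1, -0.5, -0.1]
width: 0.0254
finger_force: 0.0
```

Call:
play_rows([
  {"tx": 0,"ty": 0,"tz": 0,"yaw": 0},
  {"tx": 0,"ty": 0,"tz": 0,"yaw": 0},
  {"tx": 0,"ty": 0,"tz": 0,"yaw": 0},
  {"tx": 0,"ty": 0,"tz": 0,"yaw": 0},
  {"tx": 0,"ty": 0,"tz": 0,"yaw": 0},
])

```text
clock: 2.43
eef_pos: [0.507, -0.4378, 0.0171]
tool_rot: [-0.0, 0.988, 0.156, -0.0]
wrist_force: [-0.2, 0.0, -0.5]
width: 0.0004
finger_force: 0.0
```

```bash
python3 -c "
from h import *
go([.5085,-.4355,.014],17.8)
b=snap('scene');a=snap('top')
save(np.hstack([cv2.resize(b['image'][180:290,330:430],None,fx=4,fy=4),cv2.resize(a['image'][225:335,365:465],None,fx=4,fy=4)]),'pics/s2.png')"
```

```text
t 2.4333 eef [ 0.507  -0.4378  0.0171] ang 17.92 shift [ 0.21 -0.18  0.31]
 yaw 0.002 j6 0.4655724176197878
```

View pics/s2.png

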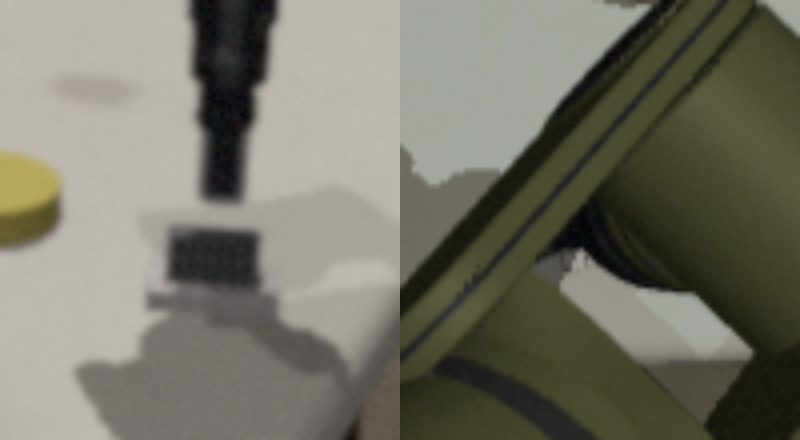

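```bash
python3 -c "
from h import *
st=ctrl.read_state()
b=snap('scene')
def pr(X): c=b['R']@np.array(X)+b['t']; return c[:2]/c[2]*b['f']+[b['cx'],b['cy']],c[2]
print('tcp px',pr(st['eef_pos']))
W=cloud(b)
for v in (222,225,228,230,232,236,240,245): print(v,b['range_z'][v,386],W[v,386].round(4),b['image'][v,386])
print(st['qpos'],st['tool_rot'])
"
```

```text
tcp px (array([384.61171155, 245.74109984]), np.float64(0.9537222007884308))
222 0.91810817 [ 0.503  -0.4249  0.0708] [21 23 21]
225 0.92201424 [ 0.5031 -0.4262  0.0644] [25 23 24]
228 0.92366487 [ 0.5025 -0.4256  0.0589] [39 39 39]
230 0.93303055 [ 0.5045 -0.4323  0.0517] [103 100  98]
232 1.0445405 [ 0.5357 -0.5277  0.0008] [160 157 148]
236 1.0213188 [ 0.5275 -0.5044  0.0037] [145 140 134]
240 0.93977636 [ 0.5028 -0.4311  0.0326] [44 43 46]
245 0.9422108 [ 0.5017 -0.4296  0.0234] [40 41 42]
[-7.92467122e-01  3.32191788e-01  1.73091075e+00 -7.08892184e-07
  1.07871487e+00  4.65585771e-01] [-9.11533517e-05  9.87798803e-01  1.55735390e-01 -6.57292935e-05]
```

```bash
python3 -c "
from h import *
st=ctrl.read_state();print(st['clock'],st['eef_pos'],st['width'])
b=snap('scene');o=-b['R'].T@b['t']
def rayy(u,v,y):
    d=b['R'].T@np.array([(u-b['cx'])/b['f'],(v-b['cy'])/b['f'],1]); return o+d*(y-o[1])/d[1]
print('s1 tip',rayy(386,195,-.39),rayy(386,195,-.38))
print('now',rayy(385.5,229.5,-.426))
W=cloud(b);m=(abs(W[...,0]-.507)<.04)&(abs(W[...,1]+.435)<.03)&(W[...,2]>.04)&(W[...,2]<.2)&(b['image'].max(-1)<60)
p=W[m]
for z in np.arange(.04,.2,.01):
    q=p[abs(p[:,2]-z)<.005]
    if len(q):print(z.round(3),len(q),q[:,0].min().round(4),q[:,0].max().round(4),np.median(q[:,1]).round(4))
"
```

```text
2.5833 [ 0.50700548 -0.43785358  0.01704468] -2.9381002302298802e-05
s1 tip [ 0.49449167 -0.39        0.13535331] [ 0.491141   -0.38        0.13941616]
now [ 0.50338162 -0.426       0.05559411]
0.06 31 0.4995 0.5107 -0.4269
0.07 39 0.4983 0.5105 -0.4262
0.08 44 0.4983 0.5113 -0.4268
0.09 21 0.4972 0.5108 -0.4235
0.1 46 0.4872 0.5068 -0.4086
0.11 7 0.4876 0.5062 -0.4101
0.12 13 0.4905 0.5169 -0.4274
0.13 20 0.4893 0.5169 -0.4178
0.14 54 0.4885 0.5197 -0.4132
0.15 65 0.4864 0.527 -0.4238
0.16 32 0.4868 0.5266 -0.4258
0.17 19 0.4886 0.5092 -0.4061
0.18 47 0.4727 0.5336 -0.4105
0.19 124 0.4713 0.5366 -0.4124
```

The shut fingertips are at pixel (385,230). By depth that is z≈0.054, so the real tips are about 36 mm higher than the reported TCP. I will open, go lower by that amount, and watch the forces.

Call:
play_rows([
  {"tx": 0,"ty": 0,"tz": 0,"yaw": 0},
  {"tx": 0,"ty": 0,"tz": 0,"yaw": 0},
  {"tx": 0,"ty": 0,"tz": 0,"yaw": 0},
  {"tx": 0,"ty": 0,"tz": 0,"yaw": 0},
  {"tx": 0,"ty": 0,"tz": 0,"yaw": 0},
], grip=-1)

```text
clock: 3.05
eef_pos: [0.507, -0.4379, 0.0171]
tool_rot: [-0.0, 0.988, 0.156, -0.0]
wrist_force: [0.4, -0.4, 0.6]
width: 0.0605
finger_force: 0.0
```

Call:
play_rows([
  {"tx": 0,"ty": 0,"tz": 0,"yaw": 0},
  {"tx": 0,"ty": 0,"tz": 0,"yaw": 0},
  {"tx": 0,"ty": 0,"tz": 0,"yaw": 0},
  {"tx": 0.1,"ty": -0.1,"tz": 0.5,"yaw": 0},
  {"tx": 0.2,"ty": -0.2,"tz": 1,"yaw": 0},
])

```text
clock: 3.47
eef_pos: [0.5086, -0.4356, 0.0072]
tool_rot: [0.0, 0.988, 0.156, 0.0]
wrist_force: [0.3, -0.4, -0.1]
width: 0.0852
finger_force: 0.0
```

Call:
play_rows([
  {"tx": 0,"ty": 0,"tz": 0.7,"yaw": 0},
  {"tx": 0,"ty": 0,"tz": 1.4,"yaw": 0},
  {"tx": 0,"ty": 0,"tz": 2.1,"yaw": 0},
  {"tx": 0,"ty": 0,"tz": 2.7,"yaw": 0},
  {"tx": 0,"ty": 0,"tz": 2.7,"yaw": 0},
])

```text
clock: 3.88
eef_pos: [0.5072, -0.4343, -0.0223]
tool_rot: [-0.001, 0.988, 0.156, -0.001]
wrist_force: [-0.3, 0.2, -0.6]
width: 0.0854
finger_force: 0.0
```

Call:
play_rows([
  {"tx": 0,"ty": 0,"tz": 0,"yaw": 0},
  {"tx": 0,"ty": 0,"tz": 0,"yaw": 0},
  {"tx": 0,"ty": 0,"tz": 0,"yaw": 0},
  {"tx": 0,"ty": 0,"tz": 0,"yaw": 0},
  {"tx": 0,"ty": 0,"tz": 0,"yaw": 0},
], grip=1, newtons=20)

```text
clock: 4.3
eef_pos: [0.5086, -0.4356, -0.0193]
tool_rot: [0.0, 0.988, 0.156, 0.0]
wrist_force: [-0.9, 0.6, 0.2]
width: 0.0253
finger_force: 0.0
```

Call:
play_rows([
  {"tx": 0,"ty": 0,"tz": 0,"yaw": 0},
  {"tx": 0,"ty": 0,"tz": 0,"yaw": 0},
  {"tx": 0,"ty": 0,"tz": 0,"yaw": 0},
  {"tx": 0,"ty": 0,"tz": 0,"yaw": 0},
  {"tx": 0,"ty": 0,"tz": 0,"yaw": 0},
])

```text
clock: 4.72
eef_pos: [0.5084, -0.4351, -0.0194]
tool_rot: [-0.0, 0.988, 0.156, -0.0]
wrist_force: [-2.4, 2.0, 5.2]
width: 0.0116
finger_force: 24.5
```

```bash
python3 -c "
from h import *
st=ctrl.read_state();print(st['wrist_force'],st['finger_force'])
go([.5085,-.4355,.0],17.8)
b=snap('scene')
save(cv2.resize(b['image'][160:290,330:450],None,fx=4,fy=4),'pics/s3.png')"
```

```text
[-2.37581095  2.01996975  5.23068967] 24.48904663324356
t 4.7167 eef [ 0.5084 -0.4351 -0.0194] ang 17.93 shift [ 0.    0.04 -1.94]
 yaw 0.002 j6 0.469533423087953
```

View pics/s3.png

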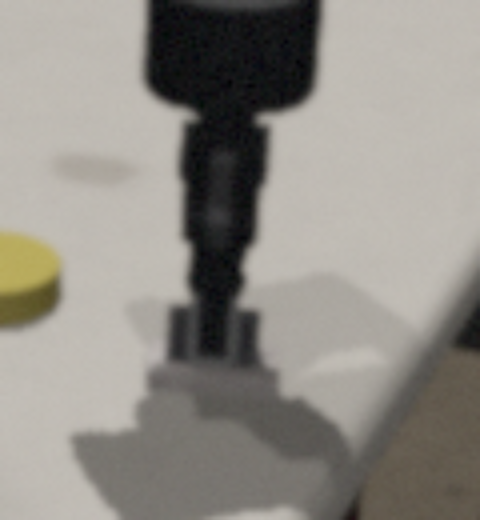

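The cassette is held across its thickness: width 11.6 mm, with the fingers at about (215,330) in the crop. Lifting.

Call:
play_rows([
  {"tx": 0,"ty": 0,"tz": 0,"yaw": 0},
  {"tx": 0,"ty": 0,"tz": -0.7,"yaw": 0},
  {"tx": 0,"ty": 0,"tz": -1.5,"yaw": 0},
  {"tx": 0,"ty": 0,"tz": -3,"yaw": 0},
  {"tx": 0,"ty": 0,"tz": -4.5,"yaw": 0},
], newtons=35)

```text
clock: 5.18
eef_pos: [0.5082, -0.4355, 0.0261]
tool_rot: [-0.0, 0.988, 0.156, -0.0]
wrist_force: [0.2, 0.4, -0.5]
width: 0.0111
finger_force: 36.4
```

Call:
play_rows([
  {"tx": 0,"ty": -2.5,"tz": 0,"yaw": 0},
  {"tx": 0,"ty": -5.5,"tz": 0,"yaw": 0},
  {"tx": 0,"ty": -8.5,"tz": 0,"yaw": 0},
  {"tx": 0,"ty": -11.5,"tz": 0,"yaw": 0},
  {"tx": 0,"ty": -14,"tz": 0,"yaw": 0},
])

```text
clock: 5.6
eef_pos: [0.4652, -0.3012, 0.0268]
tool_rot: [0.001, 0.988, 0.156, 0.001]
wrist_force: [-0.6, -0.5, -0.3]
width: 0.0113
finger_force: 36.3
```

Call:
play_rows([
  {"tx": 2,"ty": 0,"tz": 0,"yaw": 0},
  {"tx": 3,"ty": 0,"tz": 1,"yaw": 0},
  {"tx": 3,"ty": 0,"tz": 2,"yaw": 0},
  {"tx": 3,"ty": 0,"tz": 2.5,"yaw": 0},
  {"tx": 3,"ty": 0,"tz": 2.5,"yaw": 0},
])

```text
clock: 6.02
eef_pos: [0.4926, -0.2926, -0.001]
tool_rot: [-0.001, 0.988, 0.156, -0.001]
wrist_force: [-0.6, -0.4, -0.1]
width: 0.0109
finger_force: 36.3
```

```bash
python3 -c "
from h import *
go([.5085,-.4355,-.0224],17.8)
st=ctrl.read_state();print(st['wrist_force'],st['width'],st['finger_force'])
b=snap('scene')
save(b['image'][140:340,200:430],'pics/s4.png')
W=cloud(b);e=st['eef_pos'];m=(np.abs(W[...,0]-e[0])<.06)&(np.abs(W[...,1]-e[1])<.05)&(W[...,2]>.006)&(W[...,2]<.06)
p=W[m];print(len(p),np.percentile(p,[0,2,50,98,100],axis=0).round(4))
"
```

```text
t 6.0167 eef [ 0.4926 -0.2926 -0.001 ] ang 17.91 shift [-2.88 14.09  2.12]
 yaw 0.002 j6 0.6287393967037975
[-0.59107905 -0.42237517 -0.14736698] 0.010872643249741222 36.33641302585602
491 [[ 0.473  -0.3042  0.023 ]
 [ 0.4736 -0.3009  0.024 ]
 [ 0.4886 -0.2836  0.0436]
 [ 0.5125 -0.2736  0.0584]
 [ 0.5158 -0.2712  0.0598]]
```

Call:
play_rows([
  {"tx": 0,"ty": 0,"tz": 0.6,"yaw": 0},
  {"tx": 0,"ty": 0,"tz": 1.2,"yaw": 0},
  {"tx": 0,"ty": 0,"tz": 1.7,"yaw": 0},
  {"tx": 0,"ty": 0,"tz": 2.0,"yaw": 0},
  {"tx": 0,"ty": 0,"tz": 2.0,"yaw": 0},
])

```text
clock: 6.48
eef_pos: [0.4929, -0.2925, -0.0211]
tool_rot: [-0.001, 0.988, 0.156, -0.001]
wrist_force: [-0.1, 0.4, -0.8]
width: 0.0113
finger_force: 36.3
```

Call:
play_rows([
  {"tx": 0,"ty": 0,"tz": 0.05,"yaw": 0},
  {"tx": 0,"ty": 0,"tz": 0.1,"yaw": 0},
  {"tx": 0,"ty": 0,"tz": 0.15,"yaw": 0},
  {"tx": 0,"ty": 0,"tz": 0.2,"yaw": 0},
  {"tx": 0,"ty": 0,"tz": 0.2,"yaw": 0},
])

```text
clock: 6.9
eef_pos: [0.4939, -0.293, -0.0218]
tool_rot: [0.0, 0.988, 0.156, 0.0]
wrist_force: [0.1, 0.3, -0.5]
width: 0.0113
finger_force: 36.3
```

Call:
play_rows([
  {"tx": 0,"ty": 0,"tz": 0.05,"yaw": 0},
  {"tx": 0,"ty": 0,"tz": 0.1,"yaw": 0},
  {"tx": 0,"ty": 0,"tz": 0.1,"yaw": 0},
  {"tx": 0,"ty": 0,"tz": 0.1,"yaw": 0},
  {"tx": 0,"ty": 0,"tz": 0.1,"yaw": 0},
])

```text
clock: 7.32
eef_pos: [0.494, -0.293, -0.0224]
tool_rot: [0.0, 0.988, 0.156, 0.0]
wrist_force: [-1.6, 0.8, 5.3]
width: 0.0115
finger_force: 37.0
```

Call:
play_rows([
  {"tx": 0,"ty": 0,"tz": -0.05,"yaw": 0},
  {"tx": 0,"ty": 0,"tz": -0.05,"yaw": 0},
  {"tx": 0,"ty": 0,"tz": -0.05,"yaw": 0},
  {"tx": 0,"ty": 0,"tz": -0.05,"yaw": 0},
  {"tx": 0,"ty": 0,"tz": -0.05,"yaw": 0},
], grip=-1, newtons=20)

```text
clock: 7.73
eef_pos: [0.4936, -0.2929, -0.0227]
tool_rot: [-0.0, 0.988, 0.156, -0.0]
wrist_force: [0.8, -0.4, 0.0]
width: 0.0712
finger_force: 0.0
```

Call:
play_rows([
  {"tx": 0,"ty": 0,"tz": 0,"yaw": 0},
  {"tx": 0,"ty": 0,"tz": 0,"yaw": 0},
  {"tx": 0,"ty": 0,"tz": 0,"yaw": 0},
  {"tx": 0,"ty": 0,"tz": 0,"yaw": 0},
  {"tx": 0,"ty": 0,"tz": 0,"yaw": 0},
])

```text
clock: 8.15
eef_pos: [0.4938, -0.2929, -0.0224]
tool_rot: [-0.0, 0.988, 0.156, -0.0]
wrist_force: [-0.4, -0.6, 0.2]
width: 0.0858
finger_force: 0.0
```

```bash
python3 -c "
from h import *
st=ctrl.read_state();print(st['wrist_force'],st['width'],st['finger_force'],st['eef_pos'])
b=snap('scene')
save(cv2.resize(b['image'][160:330,220:440],None,fx=3,fy=3),'pics/s5.png')"
```

```text
[-0.35553458 -0.55435649  0.15726082] 0.08576310728559164 0.0 [ 0.49378006 -0.29294036 -0.02238302]
```

View pics/s5.png

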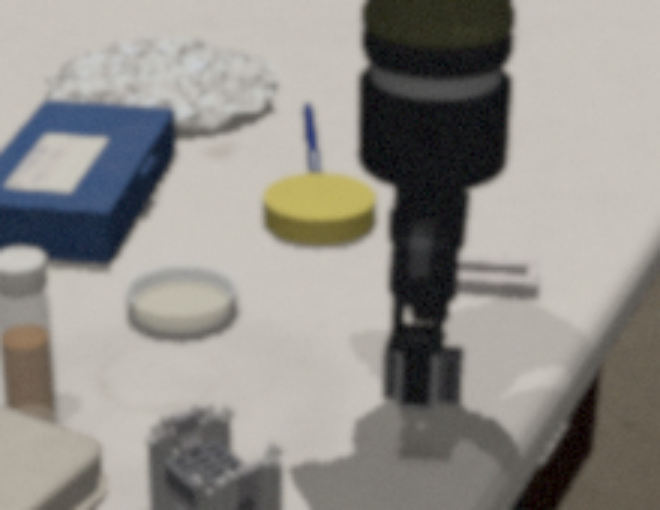

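The cassette stands on the bench with the fingers open, at about (425,370) in the crop. Next I tip it over by moving a finger sideways near its top.

Call:
play_rows([
  {"tx": 0,"ty": 0.8,"tz": 0.3,"yaw": 0},
  {"tx": 0,"ty": 1.6,"tz": 0.3,"yaw": 0},
  {"tx": 0,"ty": 2.4,"tz": 0.3,"yaw": 0},
  {"tx": 0,"ty": 3.0,"tz": 0.3,"yaw": 0},
  {"tx": 0,"ty": 3.4,"tz": 0.3,"yaw": 0},
])

```text
clock: 8.62
eef_pos: [0.5047, -0.3266, -0.0252]
tool_rot: [0.0, 0.988, 0.155, 0.0]
wrist_force: [-0.4, -0.3, 1.2]
width: 0.0853
finger_force: 0.0
```

Call:
play_rows([
  {"tx": 0,"ty": 0.3,"tz": 0,"yaw": 0},
  {"tx": 0,"ty": 0.6,"tz": 0,"yaw": 0},
  {"tx": 0,"ty": 0.9,"tz": 0,"yaw": 0},
  {"tx": 0,"ty": 1.2,"tz": 0,"yaw": 0},
  {"tx": 0,"ty": 1.5,"tz": 0,"yaw": 0},
])

```text
clock: 9.03
eef_pos: [0.5089, -0.3397, -0.0254]
tool_rot: [-0.0, 0.988, 0.156, -0.0]
wrist_force: [0.0, -0.6, -0.3]
width: 0.0856
finger_force: 0.0
```

Call:
play_rows([
  {"tx": 0,"ty": 0,"tz": 0,"yaw": 0},
  {"tx": 0,"ty": 0,"tz": 0,"yaw": 0},
  {"tx": 0,"ty": -0.5,"tz": -2,"yaw": 0},
  {"tx": 0,"ty": -1.2,"tz": -4.5,"yaw": 0},
  {"tx": 0,"ty": -1.2,"tz": -7,"yaw": 0},
])

```text
clock: 9.45
eef_pos: [0.5039, -0.3264, 0.044]
tool_rot: [-0.001, 0.988, 0.156, -0.001]
wrist_force: [0.5, 0.1, -0.2]
width: 0.0854
finger_force: 0.0
```

```bash
cat > m.py <<'E'
from h import *
st=ctrl.read_state();print(st['clock'],st['eef_pos'])
b=snap('scene');a=snap('top')
save(np.hstack([cv2.resize(b['image'][200:340,290:420],None,fx=3,fy=3),cv2.resize(a['image'][200:340,270:400],None,fx=3,fy=3)]),'pics/s6.png')
W=cloud(b);m=(abs(W[...,0]-.49)<.07)&(abs(W[...,1]+.31)<.07)&(W[...,2]>.006)&(W[...,2]<.035)
p=W[m];print(len(p),p[:,2].max());
q=p[p[:,2]>.0095];print(len(q),cv2.minAreaRect((q[:,:2]*1000).astype(np.float32)))
E
python3 m.py
```

```text
9.45 [ 0.50385723 -0.32637969  0.04399965]
334 0.015706183142965565
286 ((501.81982421875, -312.7908630371094), (41.88404083251953, 33.41716003417969), 17.379493713378906)
```

View pics/s6.png

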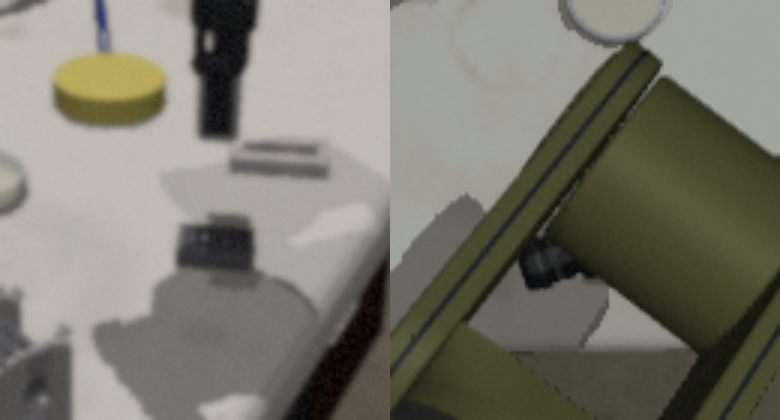

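The cassette lies flat at about (218,245) in the left part of the crop, with its centre near (0.502, -0.314) and its angle about 17.5°. I half-close the fingers above it, then go down until I feel the bench.

Call:
play_rows([
  {"tx": 0.2,"ty": -0.5,"tz": 0,"yaw": 0},
  {"tx": 0.2,"ty": -1.2,"tz": 1,"yaw": 0},
  {"tx": 0.2,"ty": -1.2,"tz": 2,"yaw": 0},
  {"tx": 0.2,"ty": -1.2,"tz": 3,"yaw": 0},
  {"tx": 0.2,"ty": -1.2,"tz": 3,"yaw": 0},
], grip=0)

```text
clock: 9.97
eef_pos: [0.5005, -0.3138, 0.0096]
tool_rot: [-0.003, 0.988, 0.156, -0.003]
wrist_force: [-0.1, 0.4, -1.0]
width: 0.0429
finger_force: 0.0
```

Call:
play_rows([
  {"tx": 0,"ty": 0,"tz": 0,"yaw": 0},
  {"tx": 0,"ty": 0,"tz": 0,"yaw": 0},
  {"tx": 0,"ty": 0,"tz": 0,"yaw": 0},
])

```text
clock: 10.22
eef_pos: [0.5037, -0.3164, 0.0148]
tool_rot: [0.0, 0.988, 0.156, 0.0]
wrist_force: [0.5, 0.2, 0.5]
width: 0.0426
finger_force: 0.0
```

```bash
python3 -c "
from h import *
go([.502,-.314,-.03],17.5)
b=snap('scene');st=ctrl.read_state();e=st['eef_pos'];print(st['width'])
W=cloud(b);m=(abs(W[...,0]-e[0])<.02)&(abs(W[...,1]-e[1])<.06)&(W[...,2]>.018)&(W[...,2]<.2)
p=W[m];print(np.sort(p[:,2])[:12].round(4)); z0=np.sort(p[:,2])[5];q=p[p[:,2]<z0+.02];print(q.min(0),np.median(q,0),q.max(0))"
```

```text
t 10.2167 eef [ 0.5037 -0.3164  0.0148] ang 17.91 shift [-0.08 -0.28  4.48]
 yaw 0.007 j6 0.6069871599852726
0.042811789194091635
[0.0491 0.0492 0.0498 0.0499 0.0503 0.0505 0.0508 0.0508 0.0512 0.0512
 0.0513 0.0514]
[ 0.48629989 -0.34543913  0.04909207] [ 0.49610631 -0.28709863  0.06133128] [ 0.50778044 -0.28086369  0.07050812]
```

Call:
play_rows([
  {"tx": -0.1,"ty": -0.4,"tz": 1,"yaw": 0},
  {"tx": -0.1,"ty": -0.4,"tz": 2,"yaw": 0},
  {"tx": -0.1,"ty": -0.4,"tz": 3,"yaw": 0},
  {"tx": -0.1,"ty": -0.4,"tz": 4,"yaw": 0},
  {"tx": -0.1,"ty": -0.4,"tz": 4.2,"yaw": 0},
])

```text
clock: 10.68
eef_pos: [0.4994, -0.3112, -0.0305]
tool_rot: [-0.002, 0.988, 0.156, -0.002]
wrist_force: [-0.2, -0.1, -0.2]
width: 0.0423
finger_force: 0.0
```

Call:
play_rows([
  {"tx": 0,"ty": 0,"tz": 0,"yaw": 0},
  {"tx": 0,"ty": 0,"tz": 0.1,"yaw": 0},
  {"tx": 0,"ty": 0,"tz": 0.2,"yaw": 0},
  {"tx": 0,"ty": 0,"tz": 0.3,"yaw": 0},
  {"tx": 0,"ty": 0,"tz": 0.3,"yaw": 0},
])

```text
clock: 11.1
eef_pos: [0.5014, -0.3128, -0.0301]
tool_rot: [0.0, 0.988, 0.156, 0.0]
wrist_force: [0.2, -0.2, 0.3]
width: 0.0429
finger_force: 0.0
```

Call:
play_rows([
  {"tx": 0,"ty": 0,"tz": 0.1,"yaw": 0},
  {"tx": 0,"ty": 0,"tz": 0.1,"yaw": 0},
  {"tx": 0,"ty": 0,"tz": 0.1,"yaw": 0},
  {"tx": 0,"ty": 0,"tz": 0.1,"yaw": 0},
  {"tx": 0,"ty": 0,"tz": 0.1,"yaw": 0},
], grip=1, newtons=20)

```text
clock: 11.52
eef_pos: [0.5016, -0.3129, -0.0309]
tool_rot: [0.0, 0.988, 0.156, 0.0]
wrist_force: [-0.1, -0.8, 2.0]
width: 0.0297
finger_force: 20.7
```

Call:
play_rows([
  {"tx": 0,"ty": 0,"tz": 0,"yaw": 0},
  {"tx": 0,"ty": 0,"tz": 0,"yaw": 0},
  {"tx": 0,"ty": 0,"tz": 0,"yaw": 0},
  {"tx": 0,"ty": 0,"tz": 0,"yaw": 0},
  {"tx": 0,"ty": 0,"tz": 0,"yaw": 0},
], newtons=60)

```text
clock: 11.93
eef_pos: [0.5017, -0.313, -0.0307]
tool_rot: [0.0, 0.988, 0.156, 0.0]
wrist_force: [-0.3, -1.0, 6.0]
width: 0.0286
finger_force: 59.8
```

Call:
play_rows([
  {"tx": 0,"ty": 0,"tz": -1,"yaw": 0},
  {"tx": 0,"ty": 0,"tz": -3,"yaw": 0},
  {"tx": 0,"ty": 0,"tz": -5.5,"yaw": 0},
  {"tx": 0,"ty": 0,"tz": -8,"yaw": 0},
  {"tx": 0,"ty": 0,"tz": -10,"yaw": 0},
])

```text
clock: 12.35
eef_pos: [0.5009, -0.3123, 0.07]
tool_rot: [-0.0, 0.988, 0.156, -0.0]
wrist_force: [-0.5, -0.1, 0.0]
width: 0.0285
finger_force: 59.2
```

Call:
play_rows([
  {"tx": 1,"ty": -2,"tz": 0,"yaw": 0.1},
  {"tx": 2,"ty": -5,"tz": 0,"yaw": 0.2},
  {"tx": 3.5,"ty": -8,"tz": 0,"yaw": 0.3},
  {"tx": 5,"ty": -11,"tz": 0,"yaw": 0.4},
  {"tx": 6,"ty": -13.5,"tz": 0,"yaw": 0.5},
])

```text
clock: 12.77
eef_pos: [0.516, -0.1634, 0.0682]
tool_rot: [-0.0, 0.995, -0.096, -0.001]
wrist_force: [-1.0, 0.1, 0.1]
width: 0.0282
finger_force: 59.2
```

Call:
play_rows([
  {"tx": 0,"ty": 0,"tz": 0,"yaw": 0.1},
  {"tx": 0,"ty": 0,"tz": 0,"yaw": 0.2},
  {"tx": 0,"ty": 0,"tz": 0,"yaw": 0.3},
  {"tx": 0,"ty": 0,"tz": 0,"yaw": 0.3},
  {"tx": 0,"ty": 0,"tz": 0,"yaw": 0.3},
])

```text
clock: 13.18
eef_pos: [0.5162, -0.1654, 0.0683]
tool_rot: [-0.0, 0.971, -0.24, -0.001]
wrist_force: [0.6, 0.2, -0.5]
width: 0.0284
finger_force: 59.3
```

```bash
python3 -c "
from h import *
go([.5222,-.1187,.07],-28)
st=ctrl.read_state();print(st['width'],st['finger_force'],st['wrist_force'],st['eef_pos'][2])"
```

```text
t 13.1833 eef [ 0.5162 -0.1654  0.0683] ang -27.77 shift [-1.64 -4.41 -0.17]
 yaw 0.004 j6 1.6462250067621906
0.028449004822191933 59.277541637420654 [ 0.5818875   0.20867653 -0.46462914] 0.06826245649858323
```

Call:
play_rows([
  {"tx": -0.4,"ty": -1.2,"tz": 0,"yaw": 0},
  {"tx": -0.8,"ty": -2.4,"tz": 0,"yaw": 0},
  {"tx": -1.2,"ty": -3.6,"tz": 0,"yaw": 0},
  {"tx": -1.6,"ty": -4.4,"tz": 0,"yaw": 0},
  {"tx": -1.6,"ty": -4.4,"tz": 0,"yaw": 0},
])

```text
clock: 13.6
eef_pos: [0.5232, -0.1171, 0.0684]
tool_rot: [-0.0, 0.971, -0.24, -0.0]
wrist_force: [0.2, -0.6, -0.7]
width: 0.0285
finger_force: 59.3
```

Call:
play_rows([
  {"tx": 0,"ty": 0,"tz": 0,"yaw": 0},
  {"tx": 0,"ty": 0,"tz": 0,"yaw": 0},
  {"tx": 0,"ty": 0,"tz": 0,"yaw": 0},
])

```text
clock: 13.85
eef_pos: [0.5232, -0.1195, 0.0687]
tool_rot: [0.0, 0.97, -0.241, 0.0]
wrist_force: [-0.2, 1.5, -0.6]
width: 0.0284
finger_force: 59.3
```

```bash
python3 -c "
from h import *
go([.5222,-.1187,.07],-28)
b=snap('scene');a=snap('top')
A=cv2.resize(a['image'][220:310,190:290],None,fx=4,fy=4);B=cv2.resize(b['image'][250:380,240:340],None,fx=4,fy=4)
A=cv2.copyMakeBorder(A,0,160,0,0,0)
save(np.hstack([B,A]),'pics/s7.png')
W=cloud(b);m=(abs(W[...,0]-.522)<.05)&(abs(W[...,1]+.119)<.05)&(W[...,2]>.094)&(W[...,2]<.125)
p=W[m]
R=np.array([[np.cos(np.radians(-28)),np.sin(np.radians(-28))],[-np.sin(np.radians(-28)),np.cos(np.radians(-28))]])
L=(p[:,:2]-[.5222,-.1187])@R.T*1000
for lo in np.arange(92,125,4):
  q=L[(p[:,2]*1000>lo)&(p[:,2]*1000<=lo+4)]
  if len(q):print(lo,len(q),np.percentile(q,[2,50,98],axis=0).round(1).tolist())
"
```

```text
t 13.85 eef [ 0.5232 -0.1195  0.0687] ang -27.92 shift [-0.13 -0.03 -0.13]
 yaw 0.001 j6 1.7335948821017906
100 55 [[-20.6, -13.3], [-18.0, 11.9], [8.1, 21.5]]
104 89 [[-20.8, -15.1], [-18.5, 8.0], [-3.8, 21.4]]
108 180 [[-20.3, -21.7], [-10.2, 2.0], [16.8, 26.6]]
112 318 [[-18.2, -20.6], [-3.7, -1.3], [19.7, 27.8]]
116 81 [[-8.7, -25.3], [-3.5, -12.9], [12.2, 28.7]]
120 101 [[-8.5, -25.7], [-3.8, 16.2], [11.8, 28.6]]
124 17 [[-7.2, -14.3], [-2.2, 21.2], [11.1, 28.0]]
```

View pics/s7.png

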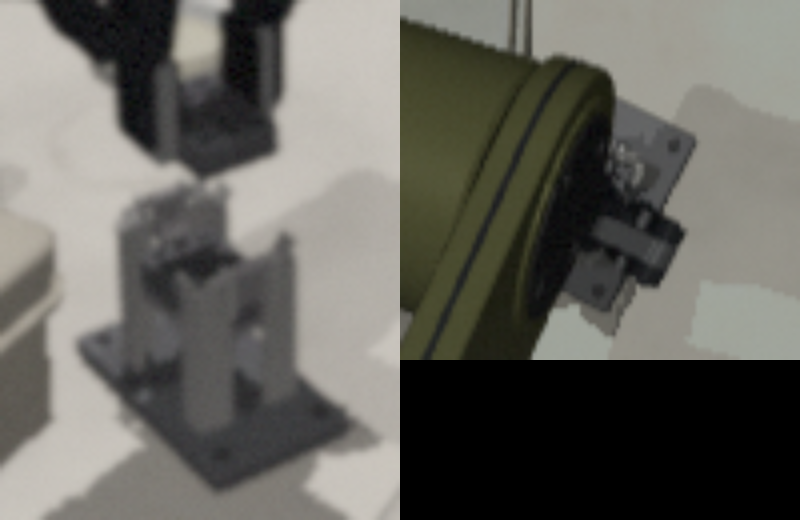

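The scene crop shows the held cassette at (230,140), level above the feeder's well at (210,250). The top crop shows the gripper over the base plate. From here I align numerically.

```bash
python3 -c "
from h import *
b=snap('scene')
W=cloud(b);th=np.radians(-28);R=np.array([[np.cos(th),np.sin(th)],[-np.sin(th),np.cos(th)]])
L=np.dstack([(W[...,:2]-[.5222,-.1187])@R.T*1000,W[...,2]*1000])
p=L[(abs(L[...,0])<50)&(abs(L[...,1])<32)&(L[...,2]>12)]
for lo in range(12,76,6):
  q=p[(p[:,2]>lo)&(p[:,2]<=lo+6)]
  if len(q): print(lo,len(q),np.percentile(q[:,:2],[2,10,50,90,98],axis=0).round(1).tolist())
q=p[(p[:,2]>20)&(p[:,2]<52)]
for ax in(0,1):
  h,e=np.histogram(q[:,ax],np.arange(-32,33,1));print('xy'[ax],[(int(e[i]),int(h[i])) for i in range(64) if h[i]>25])
# cassette end face
q=p[(p[:,2]>99)&(p[:,2]<111)]
for ax in(0,1):
  h,e=np.histogram(q[:,ax],np.arange(-32,33,1));print('c','xy'[ax],[(int(e[i]),int(h[i])) for i in range(64) if h[i]>6])
"
```

```text
12 112 [[-25.0, -16.2], [-24.5, -12.8], [-22.6, 13.0], [23.5, 20.7], [24.8, 21.5]]
18 111 [[-25.5, -15.3], [-24.7, -11.2], [-23.1, 13.5], [23.8, 20.8], [25.5, 21.2]]
24 104 [[-25.3, -16.1], [-24.9, -12.3], [-23.4, 12.4], [23.1, 20.7], [25.5, 21.5]]
30 104 [[-25.2, -16.8], [-24.8, -12.3], [-23.3, 13.8], [20.7, 20.8], [24.2, 21.3]]
36 144 [[-24.9, -16.1], [-24.3, -10.8], [-20.1, 15.1], [17.3, 20.7], [24.9, 21.6]]
42 164 [[-25.2, -15.4], [-24.6, -10.4], [-19.7, 15.9], [17.7, 20.8], [23.7, 21.1]]
48 370 [[-25.7, -16.1], [-24.0, -12.2], [6.3, 5.5], [20.1, 19.1], [24.6, 21.0]]
54 251 [[-27.9, -16.6], [-25.2, -13.8], [11.7, 3.2], [23.7, 20.2], [25.2, 21.0]]
60 225 [[-28.9, -17.5], [-26.0, -15.3], [17.8, 3.6], [25.2, 20.1], [26.4, 21.0]]
66 203 [[-28.9, -18.7], [-27.7, -15.7], [-16.4, 2.5], [26.8, 17.1], [29.6, 22.4]]
x [(-26, 33), (-25, 135), (-24, 137), (-23, 42), (-20, 36)]
y [(-6, 28), (15, 27), (16, 81), (18, 30), (19, 42), (20, 110), (21, 40)]
c x [(-21, 10), (-20, 55), (-19, 55), (-18, 16), (-9, 16), (-8, 8), (-7, 10), (-5, 7), (-4, 7)]
c y [(-1, 7), (6, 7), (9, 9), (14, 20), (15, 22), (20, 10), (21, 12)]
```

Call:
play_rows([
  {"tx": -0.05,"ty": -0.1,"tz": 0.5,"yaw": 0},
  {"tx": -0.05,"ty": -0.1,"tz": 1.3,"yaw": 0},
  {"tx": -0.05,"ty": -0.1,"tz": 2.1,"yaw": 0},
  {"tx": -0.05,"ty": -0.1,"tz": 2.8,"yaw": 0},
  {"tx": -0.05,"ty": -0.1,"tz": 3.2,"yaw": 0},
])

```text
clock: 14.42
eef_pos: [0.5221, -0.1179, 0.0346]
tool_rot: [-0.0, 0.97, -0.241, -0.001]
wrist_force: [-0.1, -0.0, -0.0]
width: 0.0284
finger_force: 59.3
```

Call:
play_rows([
  {"tx": 0,"ty": 0,"tz": 0.1,"yaw": 0},
  {"tx": 0,"ty": 0,"tz": 0.3,"yaw": 0},
  {"tx": 0,"ty": 0,"tz": 0.5,"yaw": 0},
  {"tx": 0,"ty": 0,"tz": 0.6,"yaw": 0},
  {"tx": 0,"ty": 0,"tz": 0.6,"yaw": 0},
])

```text
clock: 14.83
eef_pos: [0.5233, -0.1182, 0.0306]
tool_rot: [0.0, 0.97, -0.241, 0.0]
wrist_force: [0.0, 0.2, 0.2]
width: 0.0283
finger_force: 59.3
```

Call:
play_rows([
  {"tx": 0,"ty": 0,"tz": 0.1,"yaw": 0},
  {"tx": 0,"ty": 0,"tz": 0.2,"yaw": 0},
  {"tx": 0,"ty": 0,"tz": 0.3,"yaw": 0},
  {"tx": 0,"ty": 0,"tz": 0.4,"yaw": 0},
  {"tx": 0,"ty": 0,"tz": 0.4,"yaw": 0},
], newtons=80)

```text
clock: 15.25
eef_pos: [0.5233, -0.1182, 0.0268]
tool_rot: [-0.0, 0.97, -0.241, 0.0]
wrist_force: [-1.2, 0.6, 2.0]
width: 0.0274
finger_force: 84.1
```

Call:
play_rows([
  {"tx": 0,"ty": 0,"tz": 0.1,"yaw": 0},
  {"tx": 0,"ty": 0,"tz": 0.2,"yaw": 0},
  {"tx": 0,"ty": 0,"tz": 0.3,"yaw": 0},
  {"tx": 0,"ty": 0,"tz": 0.4,"yaw": 0},
  {"tx": 0,"ty": 0,"tz": 0.4,"yaw": 0},
])

```text
clock: 15.67
eef_pos: [0.5244, -0.1185, 0.0244]
tool_rot: [0.0, 0.97, -0.241, 0.001]
wrist_force: [-0.3, -0.3, 3.6]
width: 0.0278
finger_force: 84.5
```

Call:
play_rows([
  {"tx": 0,"ty": 0,"tz": 0.15,"yaw": 0},
  {"tx": 0,"ty": 0,"tz": 0.3,"yaw": 0},
  {"tx": 0,"ty": 0,"tz": 0.45,"yaw": 0},
  {"tx": 0,"ty": 0,"tz": 0.6,"yaw": 0},
  {"tx": 0,"ty": 0,"tz": 0.6,"yaw": 0},
])

```text
clock: 16.08
eef_pos: [0.5245, -0.1185, 0.0182]
tool_rot: [0.0, 0.97, -0.241, 0.001]
wrist_force: [-1.2, 0.8, 7.2]
width: 0.0281
finger_force: 84.8
```

Call:
play_rows([
  {"tx": 0,"ty": 0,"tz": 0.15,"yaw": 0},
  {"tx": 0,"ty": 0,"tz": 0.3,"yaw": 0},
  {"tx": 0,"ty": 0,"tz": 0.45,"yaw": 0},
  {"tx": 0,"ty": 0,"tz": 0.6,"yaw": 0},
  {"tx": 0,"ty": 0,"tz": 0.6,"yaw": 0},
])

```text
clock: 16.5
eef_pos: [0.5245, -0.1185, 0.0124]
tool_rot: [0.0, 0.97, -0.241, 0.001]
wrist_force: [-1.4, 0.1, 7.8]
width: 0.0276
finger_force: 84.9
```

Call:
play_rows([
  {"tx": 0,"ty": 0,"tz": 0.12,"yaw": 0},
  {"tx": 0,"ty": 0,"tz": 0.24,"yaw": 0},
  {"tx": 0,"ty": 0,"tz": 0.36,"yaw": 0},
  {"tx": 0,"ty": 0,"tz": 0.48,"yaw": 0},
  {"tx": 0,"ty": 0,"tz": 0.6,"yaw": 0},
])

```text
clock: 16.92
eef_pos: [0.5245, -0.1185, 0.0065]
tool_rot: [0.0, 0.97, -0.241, 0.001]
wrist_force: [-1.6, 1.8, 8.7]
width: 0.0278
finger_force: 85.1
```

Call:
play_rows([
  {"tx": 0,"ty": 0,"tz": 0.1,"yaw": 0},
  {"tx": 0,"ty": 0,"tz": 0.2,"yaw": 0},
  {"tx": 0,"ty": 0,"tz": 0.25,"yaw": 0},
  {"tx": 0,"ty": 0,"tz": 0.25,"yaw": 0},
  {"tx": 0,"ty": 0,"tz": 0.25,"yaw": 0},
])

```text
clock: 17.33
eef_pos: [0.5245, -0.1185, 0.0039]
tool_rot: [0.0, 0.97, -0.241, 0.001]
wrist_force: [-2.9, 1.2, 8.5]
width: 0.0277
finger_force: 85.0
```

Call:
play_rows([
  {"tx": 0,"ty": 0,"tz": 0.05,"yaw": 0},
  {"tx": 0,"ty": 0,"tz": 0.1,"yaw": 0},
  {"tx": 0,"ty": 0,"tz": 0.1,"yaw": 0},
  {"tx": 0,"ty": 0,"tz": 0.1,"yaw": 0},
  {"tx": 0,"ty": 0,"tz": 0.1,"yaw": 0},
])

```text
clock: 17.75
eef_pos: [0.5245, -0.1185, 0.003]
tool_rot: [0.0, 0.97, -0.241, 0.001]
wrist_force: [-2.7, 1.1, 9.0]
width: 0.0278
finger_force: 85.1
```

```bash
cat > f.py <<'E'
from h import *
st=ctrl.read_state();print(st['eef_pos'],st['wrist_force'],st['width'])
b=snap('scene')
W=cloud(b);th=np.radians(-28);R=np.array([[np.cos(th),np.sin(th)],[-np.sin(th),np.cos(th)]])
L=np.dstack([(W[...,:2]-[.5233,-.1175])@R.T*1000,W[...,2]*1000])
for x0 in(-20,-14,-8,-2,4,10,16):
  q=L[(L[...,0]>x0)&(L[...,0]<x0+6)&(abs(L[...,1])<11)&(L[...,2]>25)&(L[...,2]<75)]
  if len(q):print(x0,len(q),np.percentile(q[:,2],[10,50,90]).round(1))
E
python3 f.py
```

```text
[ 0.52450865 -0.11850564  0.00301933] [-2.73705443  1.1428253   8.9529664 ] 0.027755626274858863
-20 81 [27.7 37.3 45.6]
-2 9 [46.5 46.7 48.1]
4 28 [45.7 46.7 47.7]
10 21 [46.4 46.7 48. ]
16 33 [46.6 54.1 58. ]
```

The cassette's top is at 46.7 mm, so its centre is 5.3 mm below the seat, as wanted. I release only half-open, because the microscope base is close by.

Call:
play_rows([
  {"tx": 0,"ty": 0,"tz": 0,"yaw": 0},
  {"tx": 0,"ty": 0,"tz": 0,"yaw": 0},
  {"tx": 0,"ty": 0,"tz": 0,"yaw": 0},
  {"tx": 0,"ty": 0,"tz": 0,"yaw": 0},
  {"tx": 0,"ty": 0,"tz": 0,"yaw": 0},
], grip=0, newtons=20)

```text
clock: 18.22
eef_pos: [0.5229, -0.1181, 0.0007]
tool_rot: [-0.0, 0.97, -0.241, -0.0]
wrist_force: [0.3, 0.6, -0.7]
width: 0.0427
finger_force: 0.0
```

```bash
python3 f.py
```

```text
[ 0.52290579 -0.1181056   0.00069579] [ 0.29572701  0.56515271 -0.70499549] 0.04271983163353282
-20 54 [28.6 40.6 46.6]
-8 21 [52.7 53.6 54.6]
-2 36 [52.2 52.9 53.5]
4 43 [52.4 53.4 54.2]
10 38 [52.8 53.3 54.1]
16 51 [52.8 54.7 58.9]
```

Call:
play_rows([
  {"tx": 0,"ty": 0,"tz": -1,"yaw": 0},
  {"tx": 0,"ty": 0,"tz": -2.5,"yaw": 0},
  {"tx": 0,"ty": 0,"tz": -4.5,"yaw": 0},
  {"tx": 0,"ty": 0,"tz": -7,"yaw": 0},
  {"tx": 0,"ty": 0,"tz": -10,"yaw": 0},
])

```text
clock: 18.68
eef_pos: [0.522, -0.1178, 0.1013]
tool_rot: [-0.0, 0.97, -0.241, -0.001]
wrist_force: [1.3, 0.1, 1.2]
width: 0.0428
finger_force: 0.0
```

Call:
play_rows([
  {"tx": 0,"ty": 2,"tz": -2,"yaw": 0},
  {"tx": 0,"ty": 5,"tz": -3,"yaw": 0},
  {"tx": 0,"ty": 9,"tz": -3,"yaw": 0},
  {"tx": 0,"ty": 13,"tz": -3,"yaw": 0},
  {"tx": 0,"ty": 16,"tz": -3,"yaw": 0},
])

```text
clock: 19.1
eef_pos: [0.4474, -0.2617, 0.1327]
tool_rot: [0.001, 0.97, -0.241, 0.001]
wrist_force: [0.3, 0.2, 0.5]
width: 0.0424
finger_force: 0.0
```

```bash
python3 f.py; python3 -c "
from h import *
b=snap('top');W=cloud(b)
th=np.radians(-28);R=np.array([[np.cos(th),np.sin(th)],[-np.sin(th),np.cos(th)]])
L=np.dstack([(W[...,:2]-[.5222,-.1187])@R.T*1000,W[...,2]*1000])
for x0 in range(-20,20,8):
  for y0 in(-12,0):
    q=L[(L[...,0]>x0)&(L[...,0]<x0+8)&(L[...,1]>y0)&(L[...,1]<y0+12)];print(x0,y0,len(q),np.nanmedian(q[:,2]) if len(q) else '')
"
```

```text
[ 0.44739511 -0.26170201  0.13266785] [0.30941284 0.15489306 0.48760949] 0.04244086357082588
-20 63 [27.6 40.  46.6]
-14 1 [53.9 53.9 53.9]
-8 18 [52.4 53.1 54.1]
-2 41 [52.4 53.4 54.1]
4 40 [52.2 52.9 53.7]
10 41 [52.3 53.2 54.1]
16 73 [52.3 54.2 59.1]
-20 -12 28 52.8580833739976
-20 0 28 52.75493981325392
-12 -12 31 52.4274611053505
-12 0 30 52.83826190106528
-4 -12 29 53.25554140091055
-4 0 33 53.21633340124919
4 -12 31 52.666492189348844
4 0 30 52.31909231389404
12 -12 30 52.517567708826746
12 0 30 53.110277605351015
```

The cassette is level under both pawls with its top at about 52.7 mm, and the robot is clear. Handing in.

```bash
python3 -c "
from plant import ctrl
print(ctrl.hand_in())"
```

```text
the job is handed in; nothing more can be done
None
```

The cassette was laid flat on the bench, let go, taken again by its sides and pushed into the feeder; depth readings put its top level at about 52.7 mm, held under both pawls on the loaded cassette, and the job was handed in at about 19 s with the gripper clear and no contact with the vial, dish or tape.

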